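# Stack the test sieves on the sieve shaker

### The job

Load the sieve shaker for a particle-size run: press the plain receiving pan fully home into the foam cutout on top of the shaker, then nest on it, in this order, the fine-mesh sieve, the coarse-mesh sieve and the lid, each seated level and right down in the one below. Let go of the finished stack and leave it standing, and do not knock over the sample jar or the bottle.

Things in the scene. Friction and masses are not known exactly. Their poses are not given: they have to be found in the camera images.
- pan: Receiving pan: plain steel cup, open top, smooth closed floor, no mesh. 60 mm outside diameter, 34 mm high, wall 3 mm (inside diameter 54 mm), floor 6 mm thick; the lowest 4 mm of the outside taper to 52 mm diameter. 0.16 kg. Stands upright on the bench. Origin: centre of its underside, z up.
- fine_sieve: Fine sieve, the shallow one, 28 mm high: steel ring (60 mm outside, 54 mm inside diameter, 8 to 28 mm up) with close wire mesh (3 mm pitch) 10 mm below its rim, on a spigot 48 mm wide, 0 to 8 mm up, foot tapered to 42 mm. The spigot drops into the pan's mouth, the ring rests on its rim. 0.13 kg. Origin: centre of spigot's underside, z up; seated: 26 mm above the pan's origin.
- coarse_sieve: Coarse sieve, the tall one, 44 mm high: steel ring (60 mm outside, 54 mm inside diameter, 8 to 44 mm up) with open wire mesh (9 mm pitch) 18 mm below its rim, on a spigot 48 mm wide, 0 to 8 mm up, foot tapered to 42 mm, that drops into the fine sieve's mouth. 0.2 kg. Origin: centre of spigot's underside, z up; seated: 20 mm above the fine sieve's origin.
- lid: Lid, 35 mm high: spigot 48 mm wide 0 to 8 mm up (foot tapered to 42 mm), steel disc 60 mm wide 8 to 13 mm up, neck 12 mm wide 13 to 17 mm up, round black knob 18 mm wide 17 to 35 mm up. Stands on its spigot, knob up. 0.11 kg. Origin: centre of spigot's underside, z up; seated: 36 mm above the coarse sieve's origin.
- shaker: Sieve shaker, fixed: round white housing 130 mm wide, grey control box (28 mm high) out to 89 mm on its -x side, grey foam ring on top, 60 mm above bench. Round cutout in its centre, 68 mm wide, 16 mm deep; four springy foam ribs narrow it to 57 mm: push the pan in with 4 to 10 N down to the rigid floor. Origin: on the axis at bench height; cutout floor (seated pan's origin) 44 mm above it.
- jar: Bystander: whitish translucent plastic sample jar with a white lid, 48 mm in diameter, 62 mm high, loose, about 0.14 kg. Origin: centre of its underside, z up.
- bottle: Bystander: amber bottle, 58 mm in diameter, 125 mm high, loose, about 0.3 kg. Origin: centre of its underside, z up.
There are look-alikes about, which are no part of the job. What is shaped like the lid but pink or red is not meant. Leave any turquoise look-alike of the pan alone.

How it is judged:
By the outcome, as a careful person would: the job done as asked, in the order asked, and still so for the second after the job is handed in, with the robot touching nothing.
It also fails if it takes over 109 s, if anything falls off the work surface, if the arm or the gripper's body presses on something with over 40 N, if the wrist force passes 120 N, or if a joint passes its speed limit or range.

### The arm

A 6-joint arm with a two-finger parallel gripper is mounted at the origin on the work surface. World frame = base frame: x ahead of the robot, y to its left, z up, the work surface at z = 0. Lengths are in mm, angles in degrees, forces in N, time in s.
With the tool pointing down it reaches from about 350 to 850 mm from the base axis. Payload 8.1 kg.
Tool frame: the origin (TCP) lies at the very end of the fingers, on their centre line; the grasp point (between the pads) lies 19 mm behind it (r.grip_point_offset is the distance from the TCP to the grasp point, in mm); z points along the fingers, y is the line along which they close (so a half turn about z gives the same grasp; the last joint's range is limited). The gripper opens to 85 mm and grips with 20 to 120 N. Pads are 22 mm wide; open, the fingers measure 114 mm over their backs; the gripper's body (76 mm by 85 mm) begins 54 mm behind the grasp point. The pads swing forward as they close: fully open they stand 13 mm farther back than shut.
Start: joints at [-4.893, 7.471, 85.268, -0, 87.261, -4.893], TCP at [600.004, 0.022, 231.292] pointing down, gripper open.
Joint ranges: [-169.43, 169.43], [-51.17, 129.36], [1.28, 143.12], [-76.62, 256.62], [0, 156.53], [-152.29, 152.29]. Speed limits (degrees/s): [136.94, 136.94, 159.86, 180, 180, 180].

### API

Orientations are given as [roll, pitch, yaw] about the fixed x, y, z axes, in that order (R = Rz(yaw) Ry(pitch) Rx(roll)).
In Python, from bench import status, eyes, r gives the robot as it stands.
- The arm moves only by the shell command python3 -m handwheel 'ROWS' [FORCE]. ROWS is a JSON object whose one key "series" holds a list that holds one entry, the list of rows, each a list of 7 numbers: the shift along the tool's x, y, z in cm, then the turn, a rotation vector about the tool's x, y, z in rad, then the opening, from 0 (shut) to 1 (fully open). In form: {"series": [[[tx, ty, tz, rx, ry, rz, claw], ...]]}. A call has 1 to 12 rows; each row is the pose to reach, as a shift and turn from the pose commanded when the call began, along the tool's axes at that moment; what a row does not reach only later rows make up. A row lasts 1/8 s, in which the tool goes at most 62.5 mm and 10.7 degrees, less where a joint would pass 70% of its speed; a pose out of reach is approached as far as the arm can. A call with a gripper value outside its range is refused whole. The fingers move at their own pace and stop on an object; FORCE is the grip in N (left out, the last holds). Time passes only in rows, so rows that repeat a pose let the fingers close. It gives the time, the measured TCP pose, the force, the opening and the grip force at its end, in the units of the state.
- status.sense(): the state, without advancing time (a new reading comes with each control period).
- eyes.snapshot(name): name is "scene" or "side" or "wrist"; returns a dict with "img" (420x560x3 uint8, red, green, blue), "mtx" (3x3 intrinsics, pixels), "R" (3x3) and "t" (3): a world point X has camera coordinates R X + t. Camera axes: x right, y down, z forward; pixel columns grow to the right and rows downward; lengths in mm; the calibration is good to about 2 mm. The wrist camera is an equidistant fisheye: a pixel r from the principal point sees the ray r / f radians off the axis. A picture is of the moment at which its call begins. There is no depth.
- r.hand_in(): hands the job in; it is judged then, once.
The state is a dict: "time": time; "joint_pos": joint angles; "qd": joint speeds; "joint_efforts": joint torques, N m; "tool_pos": TCP position; "tcp_rot": TCP orientation; "ft_force": force on the tool from outside, world axes, zero at the start; "wrist_torque": the same for the moment, N m; "finger_gap": finger opening in mm; "grip_force": force on a finger pad.
Only numpy, scipy, OpenCV 4.12 (cv2) and the standard library are available. Lean on these libraries where they do the work, as an engineer would, in place of code of your own. Each camera call takes 0.05 s, during which the arm holds its last target. There are 200 camera calls.

## Working session

There is one attempt and no reset: what is moved stays moved. The work goes in short steps, Python scripts to look and compute and a shell command to move; the robot and the scene stay as the last step left them, time stands still between calls to the robot, and variables do not carry over. Pictures are saved under pics/ and viewed, at most 14 in all, crops included, and the job is handed in when it is done.

```bash
ls; mkdir -p pics
python3 - <<'E'
from bench import status, eyes, r
import cv2,pickle
for n in ("scene","side","wrist"):
    s=eyes.snapshot(n); cv2.imwrite(f"pics/{n}0.png",s["img"][:,:,::-1]); pickle.dump(s,open(f"{n}0.pkl","wb")); print(n,s["mtx"].tolist(),s["R"].round(3).tolist(),s["t"])
print(status.sense())
E
```

```text
pics
scene [[453.3956046094299, 0.0, 274.7938441807771], [0.0, 453.3956046094299, 210.9166472278753], [0.0, 0.0, 1.0]] [[-0.415, 0.91, -0.014], [0.767, 0.341, -0.543], [-0.49, -0.236, -0.839]] [ 227.86735294 -416.66429762 1519.6250404 ]
side [[441.2288053881043, 0.0, 276.9709039137582], [0.0, 441.2288053881043, 210.62268033091755], [0.0, 0.0, 1.0]] [[-0.927, -0.374, 0.006], [-0.212, 0.513, -0.832], [0.308, -0.773, -0.555]] [ 537.19390535  132.05795101 1009.816304  ]
wrist [[325.19226210127806, 0.0, 275.75397877800134], [0.0, 325.19226210127806, 210.75970659870265], [0.0, 0.0, 1.0]] [[1.0, 0.001, -0.003], [0.002, -0.951, 0.31], [-0.003, -0.31, -0.951]] [-598.40604332  -40.9408258   381.97317214]
{'time': 0.15, 'joint_pos': array([-4.89289619e+00,  7.50694483e+00,  8.53142027e+01, -2.21832037e-03,
        8.72615752e+01, -4.89238624e+00]), 'qd': array([ 0.00265307, -0.0782721 , -0.17735886,  0.0047459 ,  0.08902199,
       -0.04215029]), 'joint_efforts': array([ 1.01583330e-03, -5.70061326e+01, -5.01160097e+01, -1.39109225e-04,
        9.69119486e-03, -7.10949371e-05]), 'tool_pos': array([5.99581175e+02, 4.57474016e-02, 2.30474019e+02]), 'tcp_rot': array([-1.79917390e+02, -4.84740612e-03,  8.99995941e+01]), 'ft_force': array([ 0.74275555,  0.46062739, -0.02938576]), 'wrist_torque': array([ 0.03383882,  0.03468702, -0.04319651]), 'grip_force': 0.0, 'finger_gap': 85.51284102728681}
```

View pics/scene0.png

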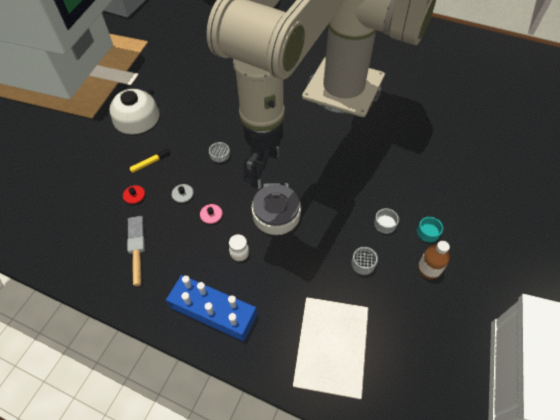

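View pics/side0.png

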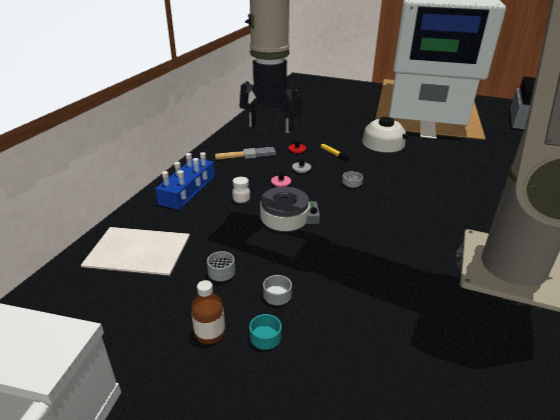

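View pics/wrist0.png

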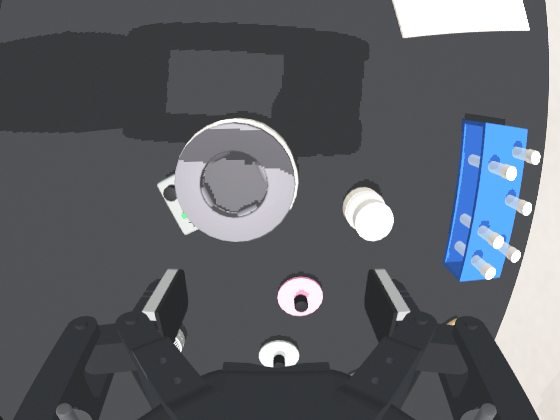

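Scene view: shaker at (276,205), jar (238,248), grey lid (182,193), pink and red decoys, fine sieve (219,152), pan (387,220), coarse sieve (365,260), turquoise decoy (430,229), bottle (434,262). I'll enlarge these for measuring.

Run:
```python
import cv2
a=cv2.imread("pics/scene0.png"); b=cv2.imread("pics/side0.png")
cv2.imwrite("pics/c1.png",cv2.resize(a[130:285,160:460],None,fx=2.6,fy=2.6,interpolation=cv2.INTER_CUBIC))
cv2.imwrite("pics/c2.png",cv2.resize(b[140:350,190:390],None,fx=2.8,fy=2.8,interpolation=cv2.INTER_CUBIC))
```

```text
(no output)
```

View pics/c1.png

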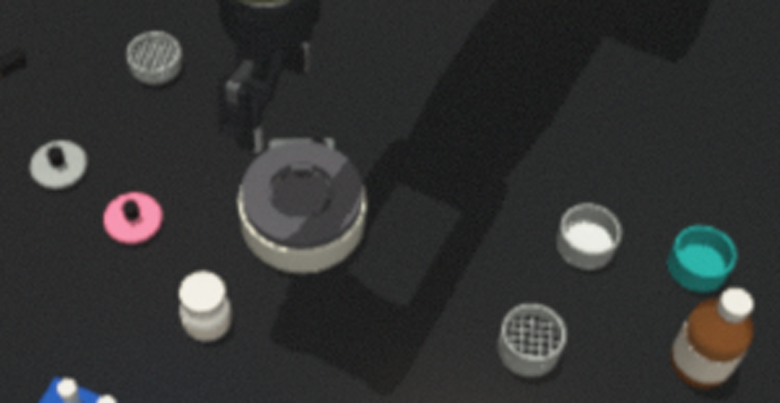

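View pics/c2.png

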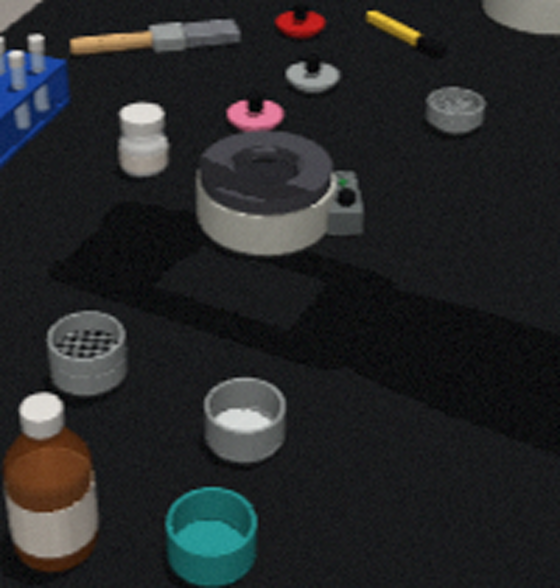

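```bash
cat > h.py <<'E'
import pickle,numpy as np,cv2
def hit(s,uv,z,fish=False):
    K=s["mtx"]; d=(np.array(uv,float)-K[:2,2])/K[0,0]
    if fish:
        t=np.linalg.norm(d); v=np.r_[np.sin(t)*d/max(t,1e-9),np.cos(t)]
    else: v=np.r_[d,1]
    c=-s["R"].T@s["t"]; v=s["R"].T@v
    return (c+v*(z-c[2])/v[2])[:2]
E
python3 - <<'E'
from h import *
a=pickle.load(open("scene0.pkl","rb"));b=pickle.load(open("side0.pkl","rb"))
for n,z,p,q in [("pan",34,(590,230),(245,403)),("coarse",44,(533,331),(87.5,334)),("fine",28,(154.5,55),(455.5,104)),("lid",13,(59,164),(312.5,75)),("shaker",60,(303,193),(267,172)),("jar",62,(202,291),(142,118)),("bottle",125,(736,303),(42,410))]:
    print(n,hit(a,(p[0]/2.6+160,p[1]/2.6+130),z).round(1),hit(b,(q[0]/2.8+190,q[1]/2.8+140),z).round(1))
E
```

```text
pan [465.6 287.1] [463.3 285. ]
coarse [603.8 270.9] [601.9 269.6]
fine [ 436.1 -230.7] [ 430. -227.]
lid [ 602.9 -260.1] [ 599.5 -257.1]
shaker [558.5  10. ] [548.2  20.5]
jar [702.1 -31.3] [695.1 -21.4]
bottle [548.6 427.7] [543.2 429.6]
```

Run:
```python
from h import *
w=pickle.load(open("wrist0.pkl","rb"))
for n,z,p in [("shaker",60,(237,180)),("cut",60,(235,183)),("jar",62,(374,221)),("lid",13,(279,353))]: print(n,hit(w,p,z,True).round(1))
a=pickle.load(open("scene0.pkl","rb"));b=pickle.load(open("side0.pkl","rb"))
# project shaker/jar candidates circles for check
for X in [(558,10,60),(553,15,60),(554,20,60)]:
  o=[]
  for s,k,ox,oy in((a,2.6,160,130),(b,2.8,190,140)):
    th=np.linspace(0,6.28,40); P=np.c_[X[0]+65*np.cos(th),X[1]+65*np.sin(th),th*0+60]
    c=s["R"]@P.T+s["t"][:,None]; u=s["mtx"]@c; u=u[:2]/u[2]; u=(u-np.array([[ox],[oy]]))*k
    o+=[u.min(1).round(),u.max(1).round()]
  print(X,o)
```

```text
shaker [560.1   9.6]
cut [558.    6.5]
jar [702. -33.]
lid [ 603.4 -258.2]
(558, 10, 60) [array([239., 141.]), array([367., 248.]), array([191., 128.]), array([331., 203.])]
(553, 15, 60) [array([246., 139.]), array([374., 245.]), array([194., 132.]), array([335., 208.])]
(554, 20, 60) [array([250., 141.]), array([378., 248.]), array([190., 134.]), array([332., 210.])]
```

```bash
python3 -m handwheel '{"series": [[[28.6,-13.5,8,0,0,0,1],[28.6,-13.5,8,0,0,0,1],[28.6,-13.5,8,0,0,0,1],[28.6,-13.5,8,0,0,0,1],[28.6,-13.5,8,0,0,0,1],[28.6,-13.5,8,0,0,0,1],[28.6,-13.5,8,0,0,0,1],[28.6,-13.5,8,0,0,0,1]]]}' 30
cat > snap.py <<'E'
import sys,cv2,pickle
from bench import eyes,status
n,f=sys.argv[1:3]; s=eyes.snapshot(n); pickle.dump(s,open(f+".pkl","wb")); im=s["img"][:,:,::-1]
if len(sys.argv)>3:
    x0,y0,x1,y1,k=map(float,sys.argv[3:]); im=cv2.resize(im[int(y0):int(y1),int(x0):int(x1)],None,fx=k,fy=k,interpolation=cv2.INTER_CUBIC)
cv2.imwrite(f"pics/{f}.png",im); q=status.sense(); print(q["tool_pos"].round(1),q["ft_force"].round(1),q["time"])
E
python3 snap.py wrist w1
```

```text
time: 1.15
tool_pos: [466.0, 285.0, 151.8]
tcp_rot: [180.0, 0.0, 89.9]
ft_force: [-0.0, -0.9, 0.4]
finger_gap: 85.3
grip_force: 0.0
[466.1 284.8 151.9] [-0.5  0.1  0.8] 1.2
```

View pics/w1.png

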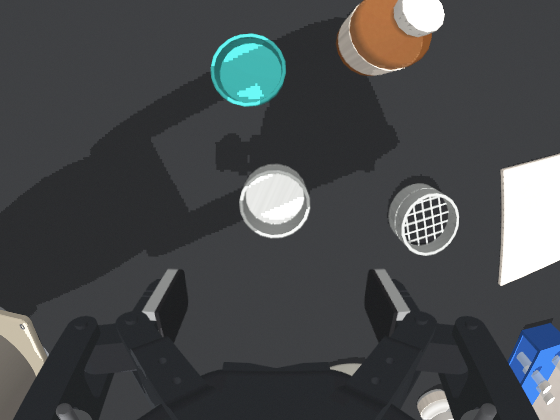

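Wrist view: pan rim centre (275,202), coarse sieve rim centre (427,222), turquoise decoy (248,69), bottle (390,35).

Run:
```python
from h import *
w=pickle.load(open("w1.pkl","rb"))
for n,z,p in [("pan",34,(275,202)),("panL",34,(240,202)),("panR",34,(310,202)),("panT",34,(275,165)),("panB",34,(275,238)),("coarse",44,(427,222)),("teal",34,(248,69))]: print(n,hit(w,p,z,True).round(1))
```

```text
pan [464.9 287.2]
panL [435.4 287.2]
panR [494.4 287.2]
panT [464.9 318.7]
panB [464.9 254.5]
coarse [600.  272.2]
teal [443.7 396.8]
```

```bash
python3 -m handwheel '{"series": [[[0.1,0,6,0,0,0,1],[0.1,0,10,0,0,0,1],[0.1,0,12.5,0,0,0,1],[0.1,0,13.7,0,0,0,1],[0.1,0,13.7,0,0,0,1],[0.1,0,13.7,0,0,0,0],[0.1,0,13.7,0,0,0,0],[0.1,0,13.7,0,0,0,0],[0.1,0,13.7,0,0,0,0],[0.1,0,13.7,0,0,0,0],[0.1,0,13.7,0,0,0,0]]]}' 30
python3 snap.py side s1 170 180 370 330 4
```

```text
time: 2.58
tool_pos: [466.5, 287.6, 16.4]
tcp_rot: [179.8, -0.1, 90.0]
ft_force: [-0.8, -1.8, 5.5]
finger_gap: 58.2
grip_force: 31.9
[466.5 287.6  16.4] [-0.2 -1.   4.4] 2.625
```

View pics/s1.png

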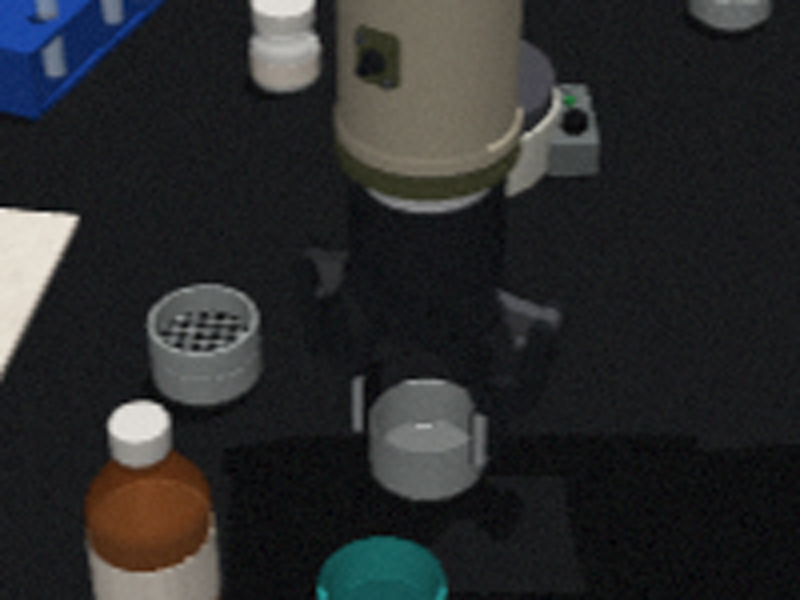

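```bash
python3 -m handwheel '{"series": [[[0,0,-5,0,0,0,0],[0,0,-10,0,0,0,0],[-5,1.7,-13,0,0,0,0],[-27.8,9.3,-13,0,0,0,0],[-27.8,9.3,-13,0,0,0,0],[-27.8,9.3,-13,0,0,0,0],[-27.8,9.3,-13,0,0,0,0],[-27.8,9.3,-13,0,0,0,0],[-27.8,9.3,-13,0,0,0,0],[-27.8,9.3,-13,0,0,0,0]]]}' 40
python3 snap.py wrist w2
```

```text
time: 3.88
tool_pos: [557.8, 10.3, 144.5]
tcp_rot: [180.0, -0.0, 90.1]
ft_force: [0.7, -0.0, -1.5]
finger_gap: 57.9
grip_force: 44.2
[557.8  10.3 144.5] [-0.1  0.6 -1.5] 3.925
```

View pics/w2.png

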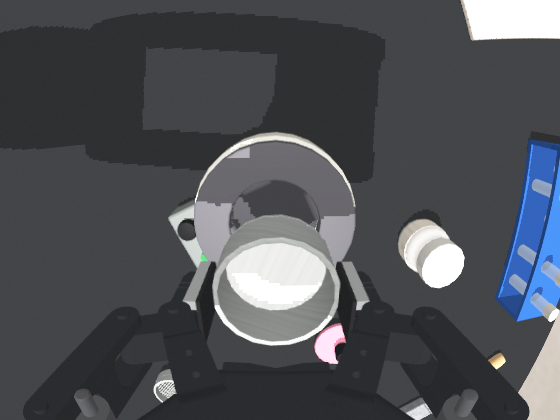

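Run:
```python
from h import *
w=pickle.load(open("w2.pkl","rb"))
print("pan",hit(w,(276.5,290),162,True),[hit(w,p,162,True).round(1) for p in((213,290),(340,290),(276.5,236),(276.5,344))])
im=w["img"].astype(int)
for p in((195,214),(355,214),(275,140),(230,215),(321,213),(275,180)): print(p,hit(w,p,60,True).round(1))
# white housing edge along radial directions from image centre (275,214)
P=[]
for a in np.radians(np.arange(180,361,6)):
    best=None
    for R in np.arange(60,100,.5):
        x,y=275+R*np.cos(a),214+R*np.sin(a); c=im[int(round(y)),int(round(x))]
        if c.sum()>240 and best is None: pass
        if c.sum()>200: best=R
    if best: P.append(hit(w,(275+best*np.cos(a),214+best*np.sin(a)),60,True))
P=np.array(P)
from scipy.optimize import least_squares
f=lambda q:np.hypot(*(P-q[:2]).T)-q[2]
s=least_squares(f,[558,9,65],loss="soft_l1");print(s.x,np.abs(f(s.x)).round(1))
```

```text
pan [557.71474949  11.07090281] [array([528.5,  10.5]), array([586.9,  10.6]), array([557.6,  37.7]), array([557.8, -21.8])]
(195, 214) [496.2  12.9]
(355, 214) [617.1  13.2]
(275, 140) [556.6  67.7]
(230, 215) [523.1  12.2]
(321, 213) [591.  14.]
(275, 180) [556.7  38.9]
[555.50616413  -6.65264632  79.29111625] [ 1.8  0.5  0.9  2.3  3.7  4.3  6.2  5.6  4.4  3.7 10.7 11.5 12.1 12.6
  0.9  1.1  1.1  0.6  0.7  0.1  1.8  2.6  3.8  4.9  6.4  7.2  8.6  4.4
  3.1  1.7  0.5]
```

Run:
```python
from h import *
w=pickle.load(open("wrist0.pkl","rb"))
for p in((175,180),(297,180),(237,120),(237,241)): print(p,hit(w,p,60,True).round(1))
for n in("wrist0",):
    im=pickle.load(open(n+".pkl","rb"))["img"]; cv2.imwrite("pics/c3.png",cv2.resize(im[100:260,150:320,::-1],None,fx=3.6,fy=3.6,interpolation=cv2.INTER_CUBIC))
```

```text
(175, 180) [495.7  10.4]
(297, 180) [619.6   9.5]
(237, 120) [561.4  68.9]
(237, 241) [557.7 -56.2]
```

View pics/c3.png

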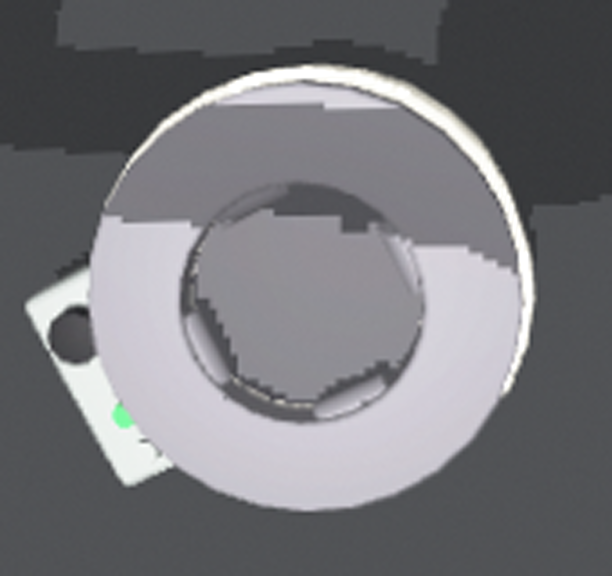

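```bash
python3 -m handwheel '{"series": [[[-0.4,-0.1,2,0,0,0,0],[-0.4,-0.1,4.5,0,0,0,0],[-0.4,-0.1,6.5,0,0,0,0],[-0.4,-0.1,6.8,0,0,0,0],[-0.4,-0.1,6.8,0,0,0,0],[-0.4,-0.1,6.8,0,0,0,0]]]}' 40
python3 snap.py side s2 230 140 350 230 6
```

```text
time: 4.68
tool_pos: [557.9, 4.9, 77.4]
tcp_rot: [179.9, 0.0, 90.0]
ft_force: [0.2, 0.2, -2.0]
finger_gap: 57.7
grip_force: 44.2
[557.9   5.   77.5] [ 0.2 -0.8 -0.5] 4.725
```

View pics/s2.png

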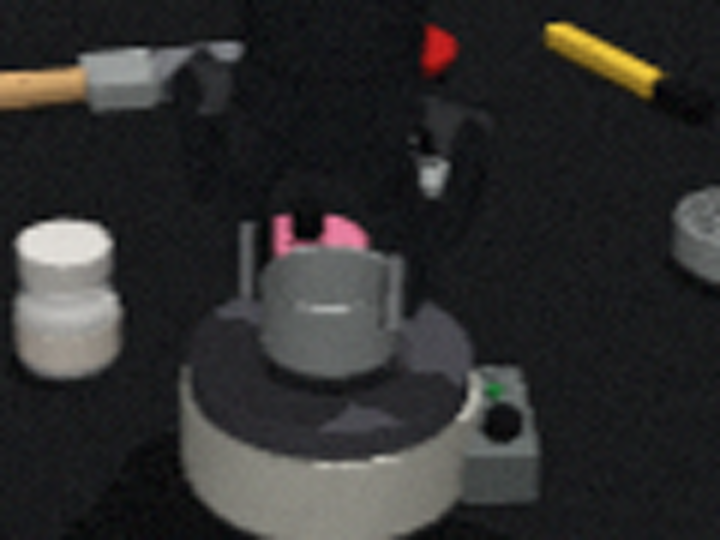

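Pan sits centred over the cutout, with clear space to the pink lid and the jar. Now press.

```bash
python3 -m handwheel '{"series": [[[0,0,0.5,0,0,0,0],[0,0,0.8,0,0,0,0],[0,0,0.8,0,0,0,0]]]}' 50; python3 -m handwheel '{"series": [[[0,0,0.3,0,0,0,0],[0,0,0.5,0,0,0,0],[0,0,0.5,0,0,0,0]]]}'
```

```text
time: 5.1
tool_pos: [557.5, 5.4, 69.0]
tcp_rot: [179.9, -0.0, 90.0]
ft_force: [-2.1, 2.9, 4.9]
finger_gap: 57.4
grip_force: 56.1
time: 5.48
tool_pos: [557.8, 5.6, 64.3]
tcp_rot: [179.9, -0.0, 90.0]
ft_force: [-1.0, 2.8, 3.4]
finger_gap: 57.4
grip_force: 56.0
```

```bash
python3 -m handwheel '{"series": [[[0.05,0,0.2,0,0,0,0],[0.05,0,0.3,0,0,0,0],[0.05,0,0.3,0,0,0,0]]]}'; python3 -m handwheel '{"series": [[[0,0,0.1,0,0,0,0],[0,0,0.2,0,0,0,0],[0,0,0.2,0,0,0,0]]]}'
```

```text
time: 5.85
tool_pos: [557.3, 6.1, 60.7]
tcp_rot: [180.0, -0.0, 90.0]
ft_force: [-1.2, 4.8, 4.3]
finger_gap: 57.7
grip_force: 56.1
time: 6.22
tool_pos: [557.4, 6.1, 60.6]
tcp_rot: [180.0, -0.0, 90.0]
ft_force: [-11.3, 4.8, 20.9]
finger_gap: 57.1
grip_force: 57.9
```

```bash
python3 -m handwheel '{"series": [[[0,0,-0.2,0,0,0,0],[0,0,-0.2,0,0,0,1],[0,0,-0.2,0,0,0,1],[0,0,-0.2,0,0,0,1],[0,0,-0.2,0,0,0,1],[0,0,-2,0,0,0,1],[0,0,-5,0,0,0,1],[0,0,-5,0,0,0,0],[0,0,-5,0,0,0,0],[0,0,-5,0,0,0,0],[0,0,-5,0,0,0,0],[0,0,-5,0,0,0,0]]]}' 20;  python3 -m handwheel '{"series": [[[0,0,0,0,0,0,0],[0,0,3,0,0,0,0],[0,0,5,0,0,0,0],[0,0,5.4,0,0,0,0],[0,0,5.4,0,0,0,0]]]}'
```

```text
time: 7.72
tool_pos: [556.7, 5.6, 107.8]
tcp_rot: [-179.9, -0.0, 90.0]
ft_force: [-0.9, -0.9, 0.2]
finger_gap: -0.2
grip_force: 0.0
time: 8.35
tool_pos: [556.9, 5.5, 54.3]
tcp_rot: [-180.0, -0.0, 90.0]
ft_force: [0.3, -0.8, -0.1]
finger_gap: 0.3
grip_force: 0.0
```

```bash
python3 -m handwheel '{"series": [[[0,0,0.2,0,0,0,0],[0,0,0.4,0,0,0,0],[0,0,0.4,0,0,0,0]]]}' ; python3 -m handwheel '{"series": [[[0,0,0.1,0,0,0,0],[0,0,0.1,0,0,0,0]]]}'
```

```text
time: 8.72
tool_pos: [557.4, 5.5, 50.7]
tcp_rot: [179.9, 0.0, 90.0]
ft_force: [1.6, 0.8, 0.4]
finger_gap: -0.1
grip_force: 0.4
time: 8.98
tool_pos: [557.5, 5.5, 50.1]
tcp_rot: [179.9, 0.0, 90.0]
ft_force: [-0.8, 0.1, 5.2]
finger_gap: 0.1
grip_force: 2.6
```

```bash
python3 -m handwheel '{"series": [[[0,0,-5,0,0,0,0],[0,0,-10,0,0,0,0.5],[-23.4,-12.4,-10,0,0,0,1],[-23.4,-12.4,-10,0,0,0,1],[-23.4,-12.4,-10,0,0,0,1],[-23.4,-12.4,-10,0,0,0,1],[-23.4,-12.4,-10,0,0,0,1],[-23.4,-12.4,-10,0,0,0,1]]]}'
python3 snap.py wrist w3
```

```text
time: 9.98
tool_pos: [432.8, -228.9, 149.3]
tcp_rot: [180.0, -0.0, 89.9]
ft_force: [0.0, 0.0, -1.0]
finger_gap: 85.3
grip_force: 0.0
[ 433.3 -228.   149.2] [-0.3 -0.2  0.3] 10.025
```

View pics/w3.png

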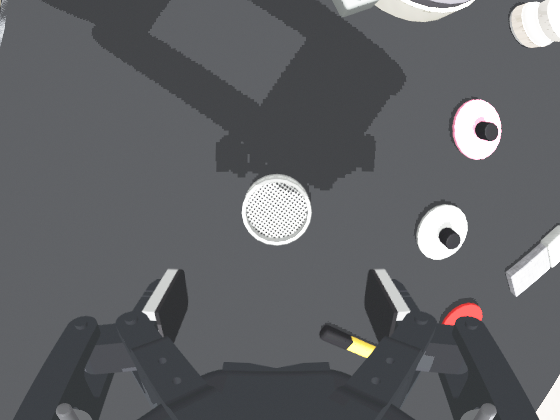

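Fine close mesh confirmed; rim spans x 242–312, y 175–244. Lid disc centre ≈ (442,232), yellow pen tip ≈ (322,329).

Run:
```python
from h import *
w=pickle.load(open("w3.pkl","rb"))
m=lambda x0,x1,y0,y1,z:( [hit(w,(x0,(y0+y1)/2),z,True)[0],hit(w,(x1,(y0+y1)/2),z,True)[0]],[hit(w,((x0+x1)/2,y0),z,True)[1],hit(w,((x0+x1)/2,y1),z,True)[1]])
for a in((242,312,175,244,28),(417,468,205,259,13)):
    X,Y=m(*a); print(np.round(X+Y,1),np.mean(X).round(1),np.mean(Y).round(1))
print(hit(w,(442,232),13,True),hit(w,(322,329),5,True))
```

```text
[ 403.2  463.4 -204.2 -266.6] 433.3 -235.4
[ 572.1  635.  -234.5 -294.3] 603.5 -264.4
[ 601.50489473 -263.29130269] [ 483.83985178 -382.48688442]
```

```bash
python3 -m handwheel '{"series": [[[-0.3,0,6,0,0,0,1],[-0.3,0,10,0,0,0,1],[-0.3,0,13,0,0,0,1],[-0.3,0,14.1,0,0,0,1],[-0.3,0,14.1,0,0,0,1],[-0.3,0,14.1,0,0,0,0],[-0.3,0,14.1,0,0,0,0],[-0.3,0,14.1,0,0,0,0],[-0.3,0,14.1,0,0,0,0],[-0.3,0,14.1,0,0,0,0],[-0.3,0,14.1,0,0,0,0]]]}' 40
python3 -m handwheel '{"series": [[[0,0,-5,0,0,0,0],[0,0,-10,0,0,0,0],[0,0,-14,0,0,0,0],[0,0,-14,0,0,0,0],[23.6,12.4,-14,0,0,0,0],[23.6,12.4,-14,0,0,0,0],[23.6,12.4,-14,0,0,0,0],[23.6,12.4,-14,0,0,0,0],[23.6,12.4,-14,0,0,0,0],[23.6,12.4,-14,0,0,0,0],[23.6,12.4,-14,0,0,0,0],[23.6,12.4,-14,0,0,0,0]]]}'
python3 snap.py wrist w4 150 100 410 360 2.3
```

```text
time: 11.4
tool_pos: [434.6, -232.3, 10.3]
tcp_rot: [179.8, 0.1, 90.0]
ft_force: [0.9, 2.3, 6.0]
finger_gap: 57.7
grip_force: 43.4
time: 12.9
tool_pos: [556.5, 3.1, 148.2]
tcp_rot: [-180.0, 0.0, 89.9]
ft_force: [0.7, 0.1, -1.5]
finger_gap: 57.4
grip_force: 43.9
[556.6   3.2 148.3] [-0.6  0.3 -0.7] 12.95
```

View pics/w4.png

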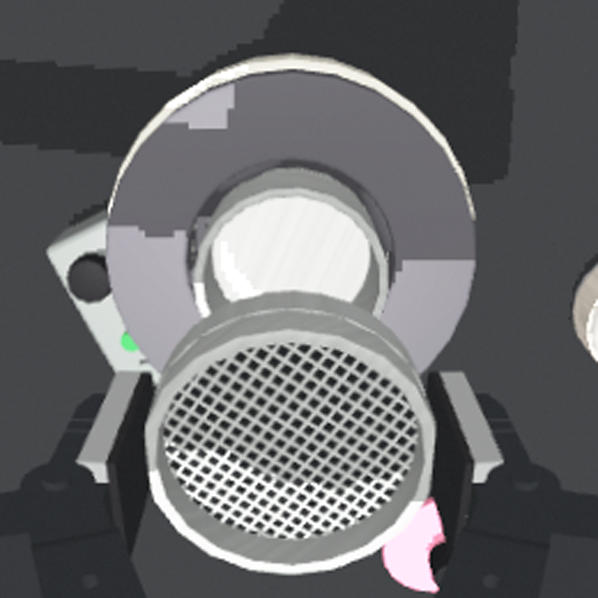

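Held sieve rim (pixels): x 213.9–339.6, y 243.5–349.1; seated pan's rim: x 233.9–318.3, top y 173.

Run:
```python
from h import *
w=pickle.load(open("w4.pkl","rb"))
h=lambda u,v,z:hit(w,(u,v),z,True)
print("held x",h(213.9,292,166)[0],h(339.6,292,166)[0],"y",h(277,243.5,166)[1],h(277,349.1,166)[1])
print("pan x",h(233.9,213,78)[0],h(318.3,213,78)[0],"top",h(276,173,78)[1],"cut",h(276,100+158/2.3,60)[1],"foam",h(276,100+70/2.3,60)[1])
```

```text
held x 527.6600968960807 585.5074900719488 y 27.24903035274145 -32.26293067918186
pan x 526.8029667023472 585.6663876464381 top 39.697638937584315 cut 39.25153273180433 foam 67.01775004405273
```

```bash
python3 -m handwheel '{"series": [[[0.8,0,3,0,0,0,0],[0.8,0,5,0,0,0,0],[0.8,0,5.8,0,0,0,0],[0.8,0,5.8,0,0,0,0],[0.8,0,5.8,0,0,0,0]]]}'; python3 -m handwheel '{"series": [[[0,0,0.2,0,0,0,0],[0,0,0.4,0,0,0,0],[0,0,0.4,0,0,0,0]]]}'; python3 snap.py side s4 230 140 350 230 6;  python3 snap.py scene s5 215 150 335 240 6; python3 -c "
import cv2,numpy as np
a=cv2.imread('pics/s4.png');b=cv2.imread('pics/s5.png');cv2.imwrite('pics/s45.png',cv2.resize(np.hstack([a[60:500,60:560],b[60:500,60:560]]),None,fx=.8,fy=.8))"
```

```text
time: 13.58
tool_pos: [557.8, 12.3, 91.3]
tcp_rot: [179.9, 0.0, 90.0]
ft_force: [1.0, 0.6, -1.3]
finger_gap: 57.5
grip_force: 43.9
time: 13.95
tool_pos: [556.9, 12.6, 86.2]
tcp_rot: [-180.0, -0.0, 90.0]
ft_force: [0.3, 1.5, -1.0]
finger_gap: 57.4
grip_force: 43.9
[556.9  12.6  86.3] [ 0.2 -0.3 -0.8] 14.0
[557.   12.5  86.3] [-0.6 -0.3 -1.1] 14.05
```

View pics/s45.png

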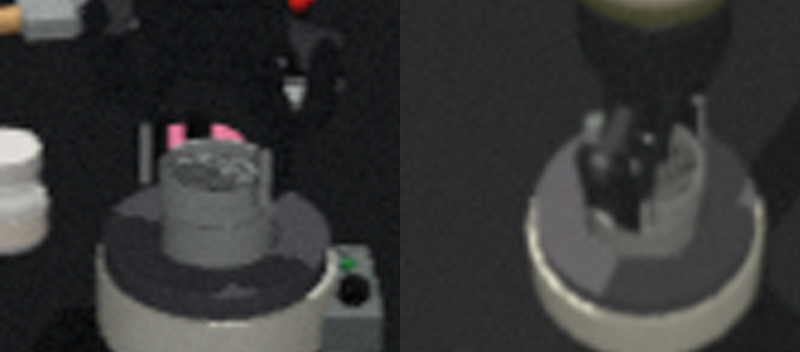

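Both views show the sieve ring lined up above the pan (side-view edges 160–272 both), and the spigot is already in the mouth with no contact force.

```bash
python3 -m handwheel '{"series": [[[0,0,0.2,0,0,0,0],[0,0,0.4,0,0,0,0],[0,0,0.4,0,0,0,0]]]}'; python3 -m handwheel '{"series": [[[0,0,0.15,0,0,0,0],[0,0,0.25,0,0,0,0],[0,0,0.25,0,0,0,0]]]}'
```

```text
time: 14.42
tool_pos: [556.9, 12.4, 82.0]
tcp_rot: [-180.0, 0.0, 90.0]
ft_force: [-0.0, -0.8, -1.5]
finger_gap: 57.6
grip_force: 43.9
time: 14.8
tool_pos: [557.2, 12.5, 80.4]
tcp_rot: [180.0, 0.0, 90.0]
ft_force: [-2.4, -0.8, 4.5]
finger_gap: 57.2
grip_force: 44.4
```

```bash
python3 -m handwheel '{"series": [[[0,0,-0.1,0,0,0,0],[0,0,-0.1,0,0,0,1],[0,0,-0.1,0,0,0,1],[0,0,-0.1,0,0,0,1],[0,0,-0.1,0,0,0,1],[0,0,-2,0,0,0,1],[0,0,-7,0,0,0,1],[0,0,-7,0,0,0,1],[25.8,4.5,-7,0,0,0,1],[25.8,4.5,-7,0,0,0,1],[25.8,4.5,-7,0,0,0,1],[25.8,4.5,-7,0,0,0,1]]]}' 40
python3 -m handwheel '{"series": [[[0,0,0,0,0,0,1],[0,0,0,0,0,0,1],[0,0,0,0,0,0,1]]]}'; python3 snap.py wrist w5
```

```text
time: 16.3
tool_pos: [600.3, 260.8, 150.6]
tcp_rot: [179.9, -0.0, 90.0]
ft_force: [0.8, -0.1, 0.4]
finger_gap: 85.3
grip_force: 0.0
time: 16.68
tool_pos: [600.1, 257.5, 150.0]
tcp_rot: [180.0, 0.0, 89.9]
ft_force: [-0.0, -0.8, -0.3]
finger_gap: 85.3
grip_force: 0.0
[600.2 257.3 150.1] [ 0.1 -0.2 -0.9] 16.725
```

Run:
```python
from h import *
w=pickle.load(open("w5.pkl","rb")); g=cv2.cvtColor(w["img"],cv2.COLOR_RGB2GRAY)
c=cv2.HoughCircles(g[130:290,190:360],cv2.HOUGH_GRADIENT,1,20,param1=120,param2=18,minRadius=28,maxRadius=45)
for q in c[0][:4]:
    u,v,R=q+np.array([190,130,0]); print(u,v,R,hit(w,(u,v),44,True),np.diff([hit(w,(u-R,v),44,True)[0],hit(w,(u+R,v),44,True)[0]]))
```

```text
281.5 191.5 34.70000076293945 [604.1259364 271.8205299] [55.30810518]
```

```bash
python3 -m handwheel '{"series": [[[1.3,0.25,5,0,0,0,1],[1.3,0.25,9,0,0,0,1],[1.3,0.25,12,0,0,0,1],[1.3,0.25,13,0,0,0,1],[1.3,0.25,13,0,0,0,1],[1.3,0.25,13,0,0,0,0],[1.3,0.25,13,0,0,0,0],[1.3,0.25,13,0,0,0,0],[1.3,0.25,13,0,0,0,0],[1.3,0.25,13,0,0,0,0],[1.3,0.25,13,0,0,0,0]]]}' 40
```

```text
time: 18.1
tool_pos: [604.1, 272.3, 22.3]
tcp_rot: [179.8, -0.1, 90.0]
ft_force: [-0.8, -0.8, 7.1]
finger_gap: 57.5
grip_force: 44.1
```

```bash
python3 -m handwheel '{"series": [[[0,0,-5,0,0,0,0],[0,0,-10,0,0,0,0],[0,0,-16,0,0,0,0],[0,0,-16,0,0,0,0],[-26.2,-4.7,-16,0,0,0,0],[-26.2,-4.7,-16,0,0,0,0],[-26.2,-4.7,-16,0,0,0,0],[-26.2,-4.7,-16,0,0,0,0],[-26.2,-4.7,-16,0,0,0,0],[-26.2,-4.7,-16,0,0,0,0],[-26.2,-4.7,-16,0,0,0,0],[-26.2,-4.7,-16,0,0,0,0]]]}'
python3 snap.py wrist w6 150 100 410 360 2.3
```

```text
time: 19.6
tool_pos: [555.6, 11.2, 179.6]
tcp_rot: [-180.0, -0.0, 90.1]
ft_force: [-0.1, -0.6, -2.9]
finger_gap: 57.3
grip_force: 44.3
[555.6  11.1 179.6] [-0.5  0.2 -1.9] 19.65
```

View pics/w6.png

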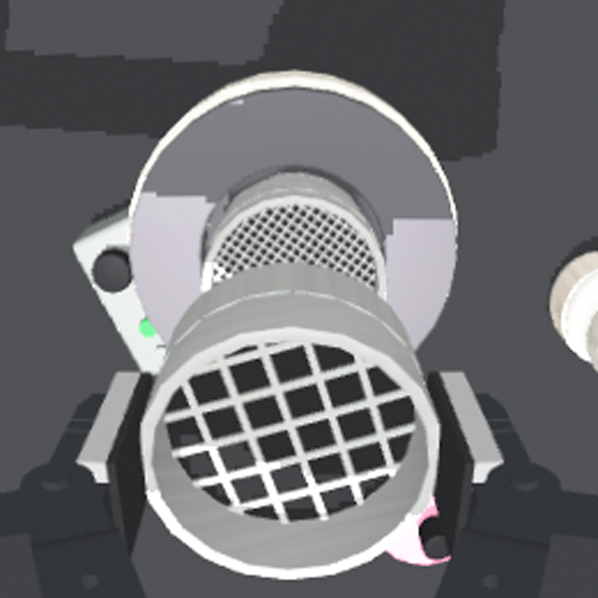

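Held coarse rim: crop x 142–440, y 328–578; seated fine rim: x 200–387, top y 192.

Run:
```python
from h import *
w=pickle.load(open("w6.pkl","rb"))
h=lambda u,v,z:hit(w,(150+u/2.3,100+v/2.3),z,True)
print("held x",h(142,440,201)[0],h(440,440,201)[0],"y",h(291,328,201)[1],h(291,578,201)[1])
print("fine x",h(200,275,98)[0],h(387,275,98)[0],"top",h(292,192,98)[1],"cut",h(292,168,60)[1])
```

```text
held x 526.5703423083588 584.4876055141365 y 37.371875108794946 -22.358729662380526
fine x 526.3580329398175 586.4805969357238 top 37.9915584888732 cut 37.918254955638915
```

```bash
python3 -m handwheel '{"series": [[[0.1,0.1,3,0,0,0,0],[0.1,0.1,5,0,0,0,0],[0.1,0.1,5.7,0,0,0,0],[0.1,0.1,5.7,0,0,0,0],[0.1,0.1,5.7,0,0,0,0]]]}'; python3 -m handwheel '{"series": [[[0,0,0.2,0,0,0,0],[0,0,0.5,0,0,0,0],[0,0,0.5,0,0,0,0]]]}'
```

```text
time: 20.27
tool_pos: [557.2, 10.8, 123.9]
tcp_rot: [179.9, 0.0, 90.0]
ft_force: [0.1, 0.3, -1.7]
finger_gap: 57.4
grip_force: 44.3
time: 20.65
tool_pos: [556.3, 10.8, 117.6]
tcp_rot: [-180.0, -0.0, 90.0]
ft_force: [0.6, 0.5, -2.6]
finger_gap: 57.5
grip_force: 44.3
```

Below 120.3 with no contact: inside the mouth.

```bash
python3 -m handwheel '{"series": [[[0,0,0.2,0,0,0,0],[0,0,0.35,0,0,0,0],[0,0,0.35,0,0,0,0]]]}'; python3 -m handwheel '{"series": [[[0,0,0.15,0,0,0,0],[0,0,0.25,0,0,0,0],[0,0,0.25,0,0,0,0]]]}'
```

```text
time: 21.02
tool_pos: [556.3, 10.8, 114.1]
tcp_rot: [-180.0, -0.0, 90.0]
ft_force: [0.1, -0.5, -2.9]
finger_gap: 57.4
grip_force: 44.3
time: 21.4
tool_pos: [556.6, 10.8, 112.2]
tcp_rot: [180.0, 0.0, 90.0]
ft_force: [-2.5, 0.8, 3.4]
finger_gap: 57.8
grip_force: 44.8
```

```bash
python3 -m handwheel '{"series": [[[0,0,-0.1,0,0,0,0],[0,0,-0.1,0,0,0,1],[0,0,-0.1,0,0,0,1],[0,0,-0.1,0,0,0,1],[0,0,-0.1,0,0,0,1],[0,0,-2,0,0,0,1],[0,0,-7,0,0,0,1],[0,0,-7,0,0,0,1],[0,0,-7,0,0,0,1]]]}' 40
python3 -m handwheel '{"series": [[[-27,4.6,0,0,0,0,1],[-27,4.6,0,0,0,0,1],[-27,4.6,0,0,0,0,1],[-27,4.6,0,0,0,0,1],[-27,4.6,2,0,0,0,1],[-27,4.6,4,0,0,0,1],[-27,4.6,4,0,0,0,1],[-27,4.6,4,0,0,0,1],[-27,4.6,4,0,0,0,1]]]}'; python3 snap.py wrist w7
python3 - <<'E'
from h import *
w=pickle.load(open("w7.pkl","rb")); im=w["img"]; g=im.min(2)
m=((g>130)&(np.ptp(im.astype(int),axis=2)<40)).astype(np.uint8)
n,l,s,c=cv2.connectedComponentsWithStats(m)
for i in range(1,n):
    x,y,W,H,A=s[i]
    if 800<A<9000: 
        hit4=[hit(w,p,13,True).round(1) for p in((x,y+H/2),(x+W,y+H/2),(x+W/2,y),(x+W/2,y+H))]
        print(s[i],hit4[0][0],hit4[1][0],hit4[2][1],hit4[3][1])
E
```

```text
time: 22.52
tool_pos: [557.0, 10.8, 183.0]
tcp_rot: [179.9, 0.0, 90.0]
ft_force: [0.3, -0.7, 0.0]
finger_gap: 85.4
grip_force: 0.0
time: 23.65
tool_pos: [603.2, -258.4, 143.1]
tcp_rot: [179.9, 0.0, 90.1]
ft_force: [-0.3, 0.7, 1.0]
finger_gap: 85.2
grip_force: 0.0
[ 603.2 -258.6  143.2] [-0.   0.4  0.2] 23.7
[ 389  171  152  121 4445] 710.0 918.4 -227.3 -364.6
[ 242  173   68   66 3120] 573.0 633.2 -234.0 -295.2
[ 514  266   46  154 3824] 943.2 1073.3 -340.0 -744.3
[  98  371   54   49 1750] 340.3 435.7 -487.5 -610.1
```

```bash
python3 -m handwheel '{"series": [[[-0.4,0,5,0,0,0,1],[-0.4,0,9,0,0,0,1],[-0.4,0,11.5,0,0,0,1],[-0.4,0,12.4,0,0,0,1],[-0.4,0,12.4,0,0,0,0.6],[-0.4,0,12.4,0,0,0,0],[-0.4,0,12.4,0,0,0,0],[-0.4,0,12.4,0,0,0,0],[-0.4,0,12.4,0,0,0,0],[-0.4,0,12.4,0,0,0,0],[-0.4,0,12.4,0,0,0,0],[-0.4,0,12.4,0,0,0,0]]]}' 30
```

```text
time: 25.2
tool_pos: [603.2, -263.6, 19.0]
tcp_rot: [179.9, 0.0, 90.0]
ft_force: [-0.3, 0.3, 6.2]
finger_gap: 16.7
grip_force: 29.3
```

```bash
python3 -m handwheel '{"series": [[[0,0,-5,0,0,0,0],[0,0,-11,0,0,0,0],[0,0,-17,0,0,0,0],[0,0,-17,0,0,0,0],[0,0,-17,0,0,0,0]]]}'
python3 -m handwheel '{"series": [[[27.2,-4.7,0,0,0,0,0],[27.2,-4.7,0,0,0,0,0],[27.2,-4.7,0,0,0,0,0],[27.2,-4.7,0,0,0,0,0],[27.2,-4.7,0,0,0,0,0],[27.2,-4.7,0,0,0,0,0],[27.2,-4.7,0,0,0,0,0],[27.2,-4.7,0,0,0,0,0],[27.2,-4.7,0,0,0,0,0]]]}'
python3 snap.py wrist w8 150 100 410 360 2.3; python3 snap.py side s8 245 125 335 225 6;python3 -c "
import cv2,numpy as np
a=cv2.imread('pics/w8.png')[:560,:];b=cv2.imread('pics/s8.png');b=cv2.resize(b,None,fx=.37,fy=.37*1); b=cv2.copyMakeBorder(b,0,a.shape[0]-b.shape[0],0,0,0);cv2.imwrite('pics/v8.png',np.hstack([a,b])); print(a.shape,b.shape)"
```

```text
time: 25.82
tool_pos: [602.2, -263.1, 187.2]
tcp_rot: [-180.0, -0.0, 90.0]
ft_force: [0.4, 0.6, -1.6]
finger_gap: 16.7
grip_force: 29.8
time: 26.95
tool_pos: [555.5, 7.8, 187.5]
tcp_rot: [-180.0, 0.0, 89.9]
ft_force: [-0.2, -1.0, -1.1]
finger_gap: 17.1
grip_force: 29.8
[555.5   8.  187.6] [ 0.2  1.  -0.7] 27.0
[555.6   8.1 187.7] [-0.3  0.5 -1.3] 27.05
(560, 598, 3) (560, 200, 3)
```

View pics/v8.png

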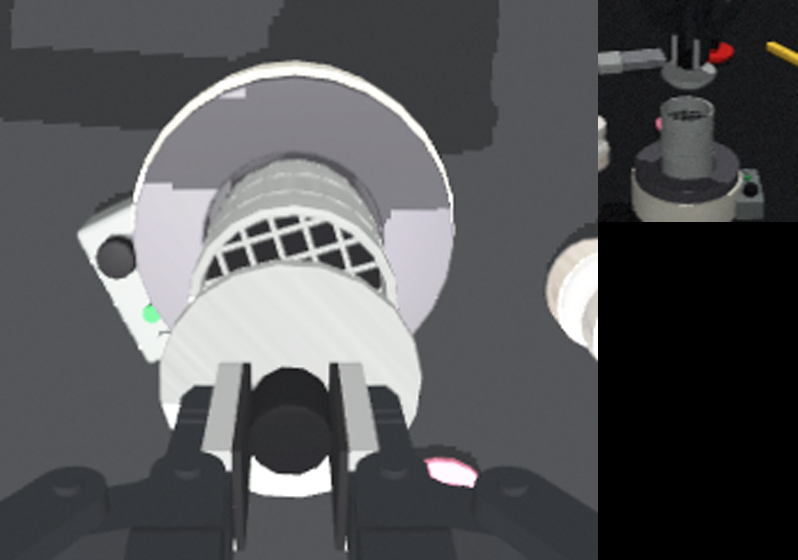

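Lid hangs level: disc spans crop x 160–421, y 263–497; coarse rim x 193–397, top y 207.

Run:
```python
from h import *
w=pickle.load(open("w8.pkl","rb"))
h=lambda u,v,z:hit(w,(150+u/2.3,100+v/2.3),z,True)
print("held x",h(160,380,181.6)[0],h(421,380,181.6)[0],"y",h(291,263,181.6)[1],h(291,497,181.6)[1])
print("coarse x",h(193,300,134)[0],h(397,300,134)[0],"top",h(292,207,134)[1])
```

```text
held x 525.669897930444 584.9997498122096 y 36.97175972094319 -23.605070003852845
coarse x 527.5429285408537 585.7134019087863 top 36.95657285301579
```

```bash
python3 -m handwheel '{"series": [[[0,0.1,1.5,0,0,0,0],[0,0.1,2.8,0,0,0,0],[0,0.1,3.3,0,0,0,0],[0,0.1,3.3,0,0,0,0],[0,0.1,3.3,0,0,0,0]]]}'; python3 -m handwheel '{"series": [[[0,0,0.2,0,0,0,0],[0,0,0.5,0,0,0,0],[0,0,0.5,0,0,0,0]]]}'
```

```text
time: 27.68
tool_pos: [556.7, 8.8, 155.2]
tcp_rot: [180.0, 0.0, 90.0]
ft_force: [0.8, -0.0, -1.1]
finger_gap: 16.6
grip_force: 29.8
time: 28.05
tool_pos: [556.3, 8.8, 149.5]
tcp_rot: [-180.0, -0.0, 90.0]
ft_force: [0.8, -0.7, -1.8]
finger_gap: 16.5
grip_force: 29.8
```

```bash
python3 -m handwheel '{"series": [[[0,0,0.2,0,0,0,0],[0,0,0.3,0,0,0,0],[0,0,0.3,0,0,0,0]]]}'
```

```text
time: 28.42
tool_pos: [556.4, 8.8, 146.7]
tcp_rot: [-180.0, -0.0, 90.0]
ft_force: [-0.7, -0.5, -1.3]
finger_gap: 16.4
grip_force: 29.8
```

```bash
python3 -m handwheel '{"series": [[[0,0,0.15,0,0,0,0],[0,0,0.25,0,0,0,0],[0,0,0.25,0,0,0,0]]]}'
```

```text
time: 28.8
tool_pos: [556.7, 8.8, 144.9]
tcp_rot: [180.0, 0.0, 90.0]
ft_force: [-2.8, 0.2, 4.3]
finger_gap: 16.5
grip_force: 30.3
```

Seated at 144.9 (expected 145). Release, rise, back off and check from the fixed cameras.

```bash
python3 -m handwheel '{"series": [[[0,0,-0.1,0,0,0,0],[0,0,-0.1,0,0,0,1],[0,0,-0.1,0,0,0,1],[0,0,-0.1,0,0,0,1],[0,0,-0.1,0,0,0,1],[0,0,-2,0,0,0,1],[0,0,-8,0,0,0,1],[0,0,-12,0,0,0,1],[0,0,-12,0,0,0,1],[0,0,-12,0,0,0,1]]]}' 20
python3 -m handwheel '{"series": [[[0,-12,0,0,0,0,1],[0,-12,0,0,0,0,1],[0,-12,0,0,0,0,1],[0,-12,0,0,0,0,1],[0,-12,0,0,0,0,1],[0,-12,0,0,0,0,1]]]}'
python3 snap.py side s9 220 110 350 240 6; python3 snap.py scene s10 215 135 345 265 6; python3 -c "
import cv2,numpy as np
a=cv2.imread('pics/s9.png');b=cv2.imread('pics/s10.png');cv2.imwrite('pics/fin.png',cv2.resize(np.hstack([a,b]),None,fx=.51,fy=.51))"
```

```text
time: 30.05
tool_pos: [556.6, 8.8, 265.0]
tcp_rot: [179.9, 0.0, 90.0]
ft_force: [0.0, 0.2, -0.5]
finger_gap: 85.4
grip_force: 0.0
time: 30.8
tool_pos: [437.1, 8.8, 264.1]
tcp_rot: [-180.0, -0.0, 90.0]
ft_force: [-1.2, 0.5, 0.0]
finger_gap: 85.2
grip_force: 0.0
[437.    8.8 264.1] [ 0.1 -0.4 -0.3] 30.85
[436.9   8.8 264.1] [-0.6 -0.5  0.3] 30.9
```

View pics/fin.png

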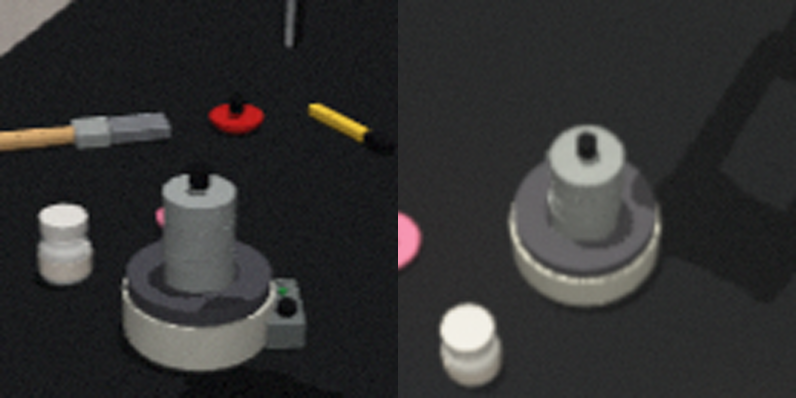

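```bash
python3 -c "
from bench import r
print(r.hand_in())"
```

```text
the job is handed in; nothing more can be done
None
```

The stack (pan, fine sieve, coarse sieve, lid) is seated on the shaker, released and handed in at about 31 s: each piece bottomed within 0.2 mm of its expected height, it looks level in the last two views, and the jar is upright (the bottle, out of the final view, was never approached), but I viewed 16 pictures, over the limit of 14.

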